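Trace the welt channel of a half-sole

ROBOT

A 7-joint arm with a two-finger parallel gripper is mounted at the origin on the work surface. World frame = base frame: x ahead of the robot, y to its left, z up, the work surface at z = 0. Lengths are in mm, angles in rad, forces in N, time in s.
With the tool pointing down it reaches from about 425 to 875 mm from the base axis. Payload 4.7 kg.
Tool frame: the origin (TCP) lies midway between the tips of the shut fingers; the grasp point (between the pads) lies 19 mm behind it; z points along the fingers, y is the direction in which the jaws open and shut (so a half turn about z gives the same grasp; the last joint's range is limited). The gripper opens to 87 mm and grips with 3 to 60 N. Pads are 19 mm wide; open, the fingers measure 117 mm over their backs; the gripper's body (75 mm by 190 mm) begins 51 mm behind the grasp point.
Start: joints at [1.285, 0.321, -0.07, 1.45, 0.023, 1.371, -0.057], TCP at [191.944, -621.034, 222.587] pointing down, gripper open.
Joint ranges: [-2.86, 2.86], [-0.3, 2.09], [-1.38, 1.24], [0.06, 2.45], [-1.56, 4.7], [0.09, 2.05], [-2.69, 2.69]. Speed limits (rad/s): [2.57, 2.57, 3.14, 3.14, 3.14, 3.14, 3.14].

INTERFACE

Orientations are given as a unit quaternion [x, y, z, w].
In Python, from station import status, eyes, workorder gives the robot as it stands. The module is installed in compiled form; this text tells all that it offers.
- The arm moves only by the tool servo_tool, never from a script. Its argument "steps" is a list of rows, each a list of 3 entries, a list of its own where there are three numbers: the shift along the world's x, y, z scaled (see below), then the turn about the world's z scaled (see below), then the gripper command: -1 is fully open, 1 is shut, values between are in proportion. In form: [[[dx, dy, dz], yaw, fingers], ...]. A call has 1 to 5 rows; each row shifts and turns the commanded pose from where the row before left it; what a row does not reach is not made up. The controller multiplies each number of a shift by 0.03 m and each number of a turn by 0.1 rad. A row lasts 1/12 s, in which the tool goes at most 41.7 mm and 7.16 degrees, less where a joint would pass 70% of its speed; a pose out of reach is approached as far as the arm can. A call with a number of a shift or a turn outside -1 to 1 is refused whole. A call with a gripper value outside its range is refused whole. The fingers move at their own pace and stop on an object; "grip_force" is the grip in N (left out, the last holds). Time passes only in rows, so rows that do not move let the fingers close. It gives the time, the measured TCP pose, the force and the opening at its end, in the units of the state.
- status.observe(): the state, without advancing time (a new reading comes with each control period).
- eyes.get_image(name): name is "scene" or "top"; returns a dict with "pixels" (384x512x3 uint8, red, green, blue), "vertical_fov" (degrees; the focal length in pixels is half the picture's height over the tangent of half this angle, whatever the lens; pixels are square), "cx", "cy" (the principal point, pixels), "k1" (the pictures are not rectified: a ray, as slopes to the right and down, at radius r is drawn at 1 + k1 r^2 times it, then the intrinsics apply), "world_from_camera" (4x4, takes a point from camera to world coordinates). Camera axes: x right, y down, z forward; pixel columns grow to the right and rows downward; lengths in mm; the calibration is good to about 2 mm. A picture is of the moment at which its call begins. There is no depth.
- workorder.sign_off(): hands the job in, once; it reports no verdict.
The state is a dict: "clock": time; "joint_positions": joint angles; "joint_vel": joint speeds; "effort": joint torques, N m; "position": TCP position; "orientation": TCP orientation; "contact_force": force on the tool from outside, world axes, zero at the start; "torque": the same for the moment, N m; "gripper_width": finger opening in mm.
Only numpy, scipy, OpenCV 4.12 (cv2) and the standard library are available. Lean on these libraries where they do the work, as an engineer would, in place of code of your own. Each camera call takes 0.05 s, during which the arm holds its last target. There are 200 camera calls.

TASK

Push the loose half-sole square and flush into the corner of the fence, its straight inner edge against the far bar and its straight-cut rear end against the side bar. Then take the cranked tracer from its rest and, slowly, at about 4 cm a second, run its tip down in the sole's tan channel along the whole length, from the toe end round the curve to the rear end, with the sole staying flush in the corner. Finally lay the tracer back in the two saddles of its rest and let go, leaving the sole flush and everything else on the bench where it was.

Things in the scene. Friction and masses are not known exactly. Their poses are not given: they have to be found in the camera images.
- jig: L-shaped aluminium fence fixed to the bench, 24 mm high, bars 14 mm thick. Origin: the inner corner, at bench height. The far bar's inner face is the plane x=0, from y=0 to y=-160 mm; the side bar's inner face is the plane y=0, from x=0 to x=-110 mm. The sole belongs at x<0, y<0, axes parallel to the fence's.
- sole: loose half-sole, 250 g, 84 (x) x 140 (y) x 16 mm (z), black top, tan channel 14 wide, 6 deep (floor z=10), closed at both ends. Origin: centre of the outline, underside. Inner edge x=+42 goes to the far bar, rear end y=+70 to the side bar; toe end y=-70, straight for x 0 to 42; outer edge x=-42, straight for y -28 to 70; corner (-42,-70) rounded, radius 42 about (0,-28).
- sole_corner (a point): the sole's square corner at (42, 70, 0) mm in the sole's frame, on the underside: it meets the fence's inner corner
- rest: dark steel tool rest fixed to the bench, at the left or the right: base 100 x 60 x 8 mm, two open saddles 6 mm thick at x=-34 and x=+34 mm, slot floor 56 mm above the bench, slot 22 mm wide at the floor, flared prongs up to 76 mm high. Origin: centre of its underside; x runs along a tool lying in it.
- tracer: cranked tracing tool, 60 g, lying in the rest. Origin: centre of its orange handle, 100 (x) x 16 (y) x 18 mm (z), 65 mm above the bench when in the rest; grip it there from above, between the saddles. A steel shank 5 mm thick leaves the handle's +x end, and at x=+70 mm turns straight down (-z).
- tip (a point): lower end of the tracer's steel tip, 5 mm thick, at (70, 0, -52.5) mm in the tracer's frame
- seam0 (a point): point on the channel floor's centreline, at (24, -54, 10) mm in the sole's frame (the start, at the toe). From here the channel runs straight to seam1, then round an arc of radius 26 mm about (0, -28) through seam2 to seam3, then straight to seam6
- seam1 (a point): point on the channel floor's centreline, at (0, -54, 10) mm in the sole's frame
- seam2 (a point): point on the channel floor's centreline, at (-18.4, -46.4, 10) mm in the sole's frame
- seam3 (a point): point on the channel floor's centreline, at (-26, -28, 10) mm in the sole's frame
- seam4 (a point): point on the channel floor's centreline, at (-26, -1, 10) mm in the sole's frame
- seam5 (a point): point on the channel floor's centreline, at (-26, 26, 10) mm in the sole's frame
- seam6 (a point): point on the channel floor's centreline, at (-26, 52, 10) mm in the sole's frame (the finish, at the rear)
- tin: bystander: open steel tin, 76 mm across, 45 mm high; origin at its underside
- spool: bystander: yellow thread spool standing on end, 40 mm across, 48 mm high, just outside the fence; origin at its underside
- heel: bystander: brown heel block with black rubber top, 55 x 62 x 28 mm, lying behind the fence; origin at its underside
- hammer: bystander: hammer lying flat at the back right
- glue: bystander: glue can with yellow label, 80 mm across, 110 mm high, at the back left; origin at its underside
- brush: bystander: brush lying flat left of the sole, 160 mm long, under 40 mm high
- tub: bystander: small blue rivet tub, 36 mm across, 30 mm high, beyond the free end of the far bar; origin at its underside
- last: bystander: green plastic shoe last, 220 mm long, 80 mm high, at the right; origin at its underside
There are look-alikes about, which are no part of the job. What is meant by the sole is not blue or purple, and is the smaller of those in its own colour.

How it is judged (in metres and radians):
On the way, in this order (a step that is already met when the one before it is completed fails the run):
1. the sole sits square and flush in the fence corner (x of sole_corner in the frame of jig between -0.003 and 0.003 m and y of sole_corner in the frame of jig between -0.003 and 0.003 m and height (world z) of sole_corner below 0.004 m and angle between the x axis of sole and the x axis of jig, either way round below 0.03 rad and angle between sole's own z axis and vertical below 0.06 rad), for 0.2 s.
2. the tracer's tip is down in the channel at seam0 (within 7 mm sideways, at least 2 mm below the sole's top face), the sole still flush (all of step 1 and horizontal distance between tip and seam0 below 0.007 m and z of tip in the frame of sole between 0.006 and 0.014 m), for 0.05 s.
3. the tracer's tip is down in the channel at seam1 (within 7 mm sideways, at least 2 mm below the sole's top face), the sole still flush (all of step 1 and horizontal distance between tip and seam1 below 0.007 m and z of tip in the frame of sole between 0.006 and 0.014 m), for 0.05 s.
4. the tracer's tip is down in the channel at seam2 (within 7 mm sideways, at least 2 mm below the sole's top face), the sole still flush (all of step 1 and horizontal distance between tip and seam2 below 0.007 m and z of tip in the frame of sole between 0.006 and 0.014 m), for 0.05 s.
5. the tracer's tip is down in the channel at seam3 (within 7 mm sideways, at least 2 mm below the sole's top face), the sole still flush (all of step 1 and horizontal distance between tip and seam3 below 0.007 m and z of tip in the frame of sole between 0.006 and 0.014 m), for 0.05 s.
6. the tracer's tip is down in the channel at seam4 (within 7 mm sideways, at least 2 mm below the sole's top face), the sole still flush (all of step 1 and horizontal distance between tip and seam4 below 0.007 m and z of tip in the frame of sole between 0.006 and 0.014 m), for 0.05 s.
7. the tracer's tip is down in the channel at seam5 (within 7 mm sideways, at least 2 mm below the sole's top face), the sole still flush (all of step 1 and horizontal distance between tip and seam5 below 0.007 m and z of tip in the frame of sole between 0.006 and 0.014 m), for 0.05 s.
8. the tracer's tip is down in the channel at seam6 (within 7 mm sideways, at least 2 mm below the sole's top face), the sole still flush (all of step 1 and horizontal distance between tip and seam6 below 0.007 m and z of tip in the frame of sole between 0.006 and 0.014 m), for 0.05 s.
At the end, for the whole second after the job is handed in: Sole flat and at rest, its square corner within 3 mm of the fence corner in x and y, edges within 0.03 rad of the fence; tracer at rest in both saddles: handle centre within 20 mm along, 8 mm across, 60 to 70 mm above the bench, within 0.15 rad of the rest's direction (all of step 1 and linear speed of each of sole, tracer below 0.01 m/s and x of tracer in the frame of rest between -0.02 and 0.02 m and y of tracer in the frame of rest between -0.008 and 0.008 m and z of tracer in the frame of rest between 0.06 and 0.07 m and angle between the x axis of tracer and the x axis of rest, either way round below 0.15 rad); the robot touches nothing.
It fails at once if the tracer moves faster than 11 cm a second while its tip is down in the channel (z of tip in the frame of sole between 0.004 and 0.0145 m and x of tip in the frame of sole between -0.042 and 0.042 m and y of tip in the frame of sole between -0.07 and 0.07 m and linear speed of tracer above 0.11 m/s).
It fails at once if a bystander (tin, spool, heel block, hammer, glue can, brush, tub or last) is moved by more than 3 cm (distance of any of tin, spool, heel, hammer, glue, brush, tub, last from where it was at the start of the episode above 0.03 m).
It also fails if it takes over 72 s, if anything falls off the work surface, if the arm or the gripper's body presses on something with over 40 N, if the wrist force passes 120 N, or if a joint passes its speed limit or range.

## Working session

There is one attempt and no reset: what is moved stays moved. The work goes in short steps, Python scripts to look and compute and a tool call to move; the robot and the scene stay as the last step left them, time stands still between calls to the robot, and variables do not carry over. Pictures are saved under pics/ and viewed, on a budget of 10 in all, crops included, one or two more only if the job needs it, and the job is handed in when it is done.

Besides the shell and the picture viewer there is one more tool, called after "Request:" as name(argument=value, ...) on one line, values as JSON. servo_tool: Moves the arm, as the interface text tells. Shifts and turns lie within -1 to 1; 1 stands for 0.03 m of shift or 0.1 rad of turn. Its arguments: {"type":"object","properties":{"steps":{"type":"array","items":{"type":"array"}},"grip_force":{"type":"number"}},"required":["steps"]}

```bash
mkdir -p pics; cat > h.py <<'E'
import numpy as np, cv2
from station import status, eyes, workorder
def grab(n):
    im=eyes.get_image(n); np.save(f'{n}.npy',im,allow_pickle=True); return im
def load(n): return np.load(f'{n}.npy',allow_pickle=True).item()
def K(im):
    f=im['pixels'].shape[0]/2/np.tan(np.radians(im['vertical_fov'])/2)
    return np.array([[f,0,im['cx']],[0,f,im['cy']],[0,0,1.]]),np.array([im['k1'],0,0,0,0.])
def p2w(im,px,z):
    k,d=K(im); T=np.array(im['world_from_camera'])
    u=cv2.undistortPoints(np.array(px,float).reshape(-1,1,2),k,d)[:,0]
    r=np.c_[u,np.ones(len(u))]@T[:3,:3].T; o=T[:3,3]
    return o+r*((np.asarray(z)-o[2])/r[:,2])[:,None]
def w2p(im,P):
    k,d=K(im); T=np.linalg.inv(np.array(im['world_from_camera']))
    return cv2.projectPoints(np.array(P,float).reshape(-1,1,3),cv2.Rodrigues(T[:3,:3])[0],T[:3,3],k,d)[0][:,0]
def crop(im,x0,y0,w,h,s,fn):
    c=im['pixels'][y0:y0+h,x0:x0+w,::-1]
    cv2.imwrite(fn,cv2.resize(c,None,fx=s,fy=s,interpolation=cv2.INTER_CUBIC))
E
python3 - <<'E'
from h import *
a=grab('top');b=grab('scene')
for i in(a,b): print(np.array(i['world_from_camera']).round(3).tolist(),i['vertical_fov'],i['cx'],i['cy'],i['k1'])
crop(a,0,0,512,384,1.55,'pics/top1.png');crop(b,0,0,512,384,1.55,'pics/scene1.png')
s=status.observe();print(s['clock'],s['position'],s['orientation'],s['gripper_width'],s['contact_force'])
E
```

```text
[[-0.004, -0.985, 0.172, 317.729], [-1.0, -0.0, -0.023, -18.582], [0.022, -0.172, -0.985, 1293.273], [0.0, 0.0, 0.0, 1.0]] 45.55479555102438 252.56788642935382 194.40996863878442 -0.18371093018978524
[[-0.663, 0.541, -0.517, 1124.512], [0.748, 0.463, -0.474, 549.84], [-0.017, -0.702, -0.712, 934.776], [0.0, 0.0, 0.0, 1.0]] 51.23044174753237 261.8908232895505 188.72564018559945 0.027571570750569176
0.1 [ 191.75568667 -620.55072221  221.57940786] [ 9.88784317e-01  1.49348017e-01 -1.76743493e-04 -8.44090247e-04] 86.97954682343583 [-0.27609653  0.85860574 -0.55805076]
```

View pics/top1.png

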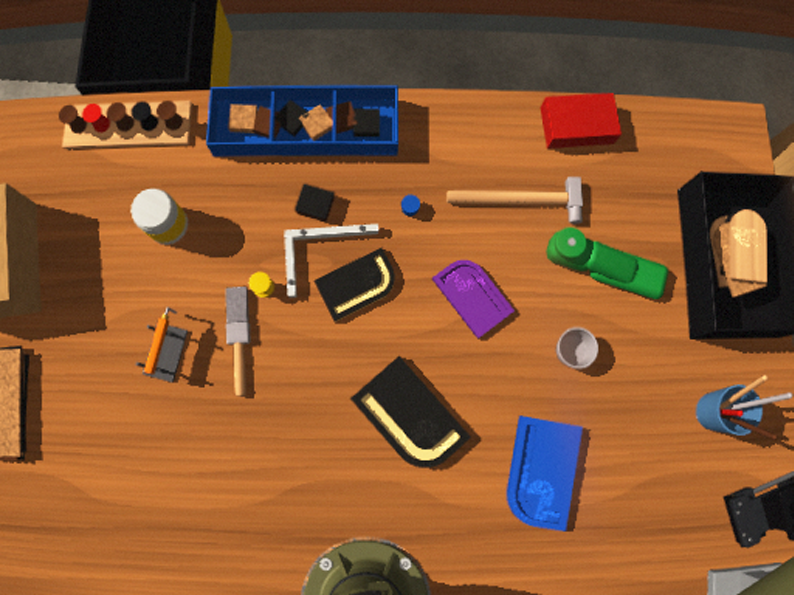

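View pics/scene1.png

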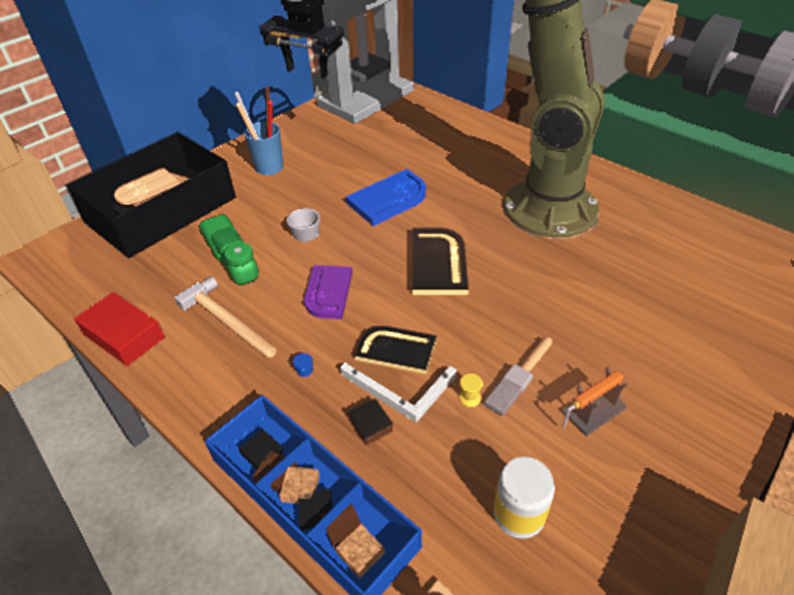

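Sole candidates in top1: small black with channel (357,285), large black (415,412), purple (475,298) and blue (547,472). I choose the small black one by the fence and check it in a crop.

```bash
python3 - <<'E'
from h import *
a=load('top');b=load('scene')
crop(a,85,135,180,120,4.4,'pics/top2.png');crop(b,220,200,190,90,4.2,'pics/scene2.png')
E
```

```text
(no output)
```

View pics/top2.png

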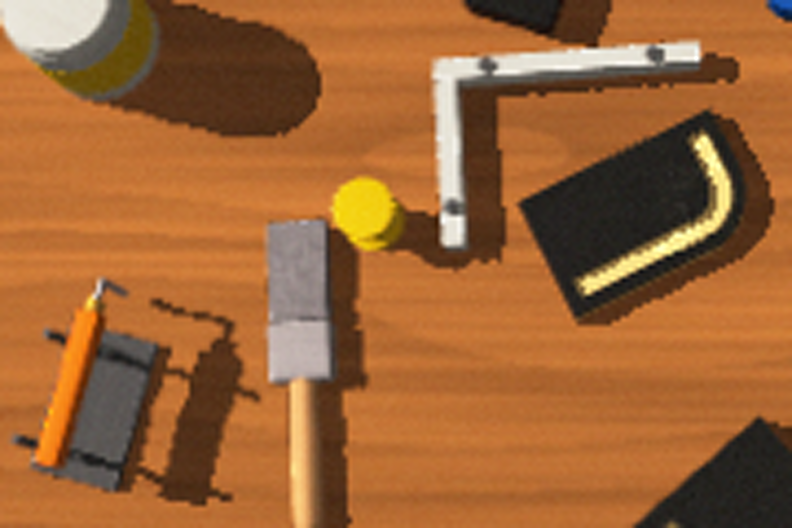

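View pics/scene2.png

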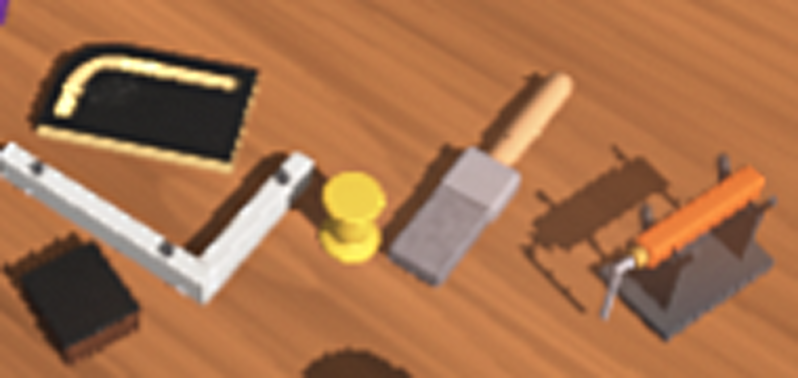

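```bash
cat > fit.py <<'E'
from h import *
from scipy.optimize import least_squares
def fit(obs,x0):
    # obs: list of (im, local xyz list, native px list)
    def res(p):
        c,s=np.cos(p[2]),np.sin(p[2]); r=[]
        for im,L,px in obs:
            L=np.array(L,float); W=np.c_[p[0]+c*L[:,0]-s*L[:,1],p[1]+s*L[:,0]+c*L[:,1],L[:,2]]
            r.append((w2p(im,W)-np.array(px)).ravel())
        return np.concatenate(r)
    o=least_squares(res,x0,x_scale=[10,10,.1],loss='soft_l1'); return o.x,res(o.x).reshape(-1,2)
E
cat > m1.py <<'E'
from fit import *
a=load('top');b=load('scene')
A=lambda px:(np.array(px,float)+.5)/4.4-.5+[85,135]
B=lambda px:(np.array(px,float)+.5)/4.2-.5+[220,200]
np.set_printoptions(precision=3,suppress=True)
def rep(n,obs,x0):
    for o in [obs]+[[q] for q in obs]:
        x,r=fit(o,x0); print(n,x,'res',r.round(1).tolist() if o is obs else np.abs(r).max())
rep('jig',[(a,[[14,14,24],[14,-160,24],[0,-160,24],[-110,14,24],[-110,0,24]],A([[435,60],[700,41],[700,65],[441,247],[467,247]])),
 (b,[[14,14,24],[14,14,0],[-110,0,24]],B([[204,287],[203,303],[290,152]]))],[500,100,0])
rep('sole',[(a,[[42,-70,16],[42,70,16],[-42,70,16],[24,-61,16]],A([[709,111],[520,204],[578,320],[702,135]])[:4]),
 (b,[[42,70,16],[42,70,0],[42,-70,16],[-42,70,16]],B([[232,158],[230,170],[38,126],[258,70]]))],[450,0,.4])
rep('tracer',[(a,[[50,8,74],[50,-8,74],[-50,8,74],[-50,-8,74],[70,0,12.5]],A([[77,307],[104,312],[34,462],[58,467],[127,295]])),
 (b,[[70,0,12.5],[70,0,67],[50,0,65]],B([[605,317],[625,262],[640,257]]))],[350,280,-.1])
rep('rest',[(a,[[50,-30,8],[-50,-30,8]],A([[157,341],[120,490]])),(b,[[50,30,8],[50,-30,8],[-50,30,8]],B([[668,335],[597,268],[772,262]]))],[350,280,-.1])
E
python3 m1.py
```

```text
jig [660.522 135.932   0.073] res [[-0.2, 0.2], [-0.1, 0.2], [0.3, -0.5], [0.6, -0.0], [-0.4, -0.4], [-0.3, -0.5], [-0.1, 0.7], [1.2, -0.5]]
jig [660.372 135.964   0.071] res 0.5148983838952859
jig [661.457 136.353   0.1  ] res 0.9497399437099716
sole [574.725  14.277   0.49 ] res [[-0.4, -1.0], [-0.7, 0.3], [-0.3, -0.4], [1.4, 0.3], [0.1, -0.1], [0.5, 0.4], [-0.4, -0.8], [-0.3, -0.8]]
sole [574.236  13.788   0.491] res 1.564836254475665
sole [575.687  15.029   0.493] res 0.7355850593202433
tracer [452.3   368.506  -0.237] res [[0.1, -0.0], [-0.6, 0.2], [-0.1, 0.2], [-0.1, 0.5], [-0.4, -0.1], [-0.5, 0.1], [-1.8, 1.4], [0.1, -0.7]]
tracer [452.82  368.003  -0.245] res 0.4091189872168428
tracer [450.913 370.138  -0.248] res 1.2220829963268898
rest [448.341 370.129  -0.228] res [[0.4, 0.1], [-0.3, 0.2], [-0.5, 0.4], [-0.2, 0.7], [0.5, -0.9]]
rest [448.316 370.389  -0.211] res 0.1253163454782964
rest [447.795 370.401  -0.246] res 0.8146727365618744
```

Request:
servo_tool(steps=[[[0.43,0.82,0],0,-0.15],[[0.43,0.82,0],0,-0.15],[[0.43,0.82,0],0,-0.15],[[0.43,0.82,0],0,-0.15],[[0.43,0.82,0],0,-0.15]])

```text
clock: 0.52
position: [256.8, -496.5, 222.0]
orientation: [0.989, 0.149, -0.0, -0.0]
contact_force: [1.1, 0.7, 0.9]
gripper_width: 61.5
```

Request:
servo_tool(steps=[[[0.43,0.82,0],0,-0.15],[[0.43,0.82,0],0,-0.15],[[0.43,0.82,0],0,-0.15],[[0.43,0.82,0],0,-0.15],[[0.43,0.82,0],0,-0.15]])

```text
clock: 0.93
position: [321.2, -373.5, 222.2]
orientation: [0.989, 0.149, -0.0, -0.0]
contact_force: [-0.6, -0.3, 0.2]
gripper_width: 50.3
```

Request:
servo_tool(steps=[[[0.43,0.82,0],0,-0.15],[[0.43,0.82,0],0,-0.15],[[0.43,0.82,0],0,-0.15],[[0.43,0.82,0],0,-0.15],[[0.43,0.82,0],0,-0.15]])

```text
clock: 1.35
position: [385.6, -250.6, 222.3]
orientation: [0.989, 0.149, -0.0, -0.0]
contact_force: [-0.9, -0.2, -0.4]
gripper_width: 50.0
```

```bash
python3 - <<'E'
from h import *
a=load('top'); V=lambda p:(np.array(p,float)+.5)/1.55-.5
print(p2w(a,V([[400,358],[353,398]]),[16,16]).round(), p2w(a,V([[261,285],[237,290],[238,395]]),[48,35,15]).round())
s=status.observe();print(s['clock'],s['position'],s['orientation'])
E
```

```text
[[437. -63.  16.]
 [365.  22.  16.]] [[565. 187.  48.]
 [559. 233.  35.]
 [370. 230.  15.]]
1.35 [ 385.62642168 -250.57219138  222.2940675 ] [ 9.88786749e-01  1.49334185e-01 -2.50644523e-04 -6.31382735e-05]
```

Request:
servo_tool(steps=[[[0.435,0.824,-0.3],0.19,-0.15],[[0.435,0.824,-0.3],0.19,-0.15],[[0.435,0.824,-0.3],0.19,-0.15],[[0.435,0.824,-0.3],0.19,-0.15],[[0.435,0.824,-0.3],0.19,-0.15]])

```text
clock: 1.77
position: [450.8, -127.1, 177.0]
orientation: [0.98, 0.197, -0.0, 0.0]
contact_force: [1.0, 0.4, 0.8]
gripper_width: 50.1
```

Request:
servo_tool(steps=[[[0.435,0.824,-0.3],0.19,-0.15],[[0.435,0.824,-0.3],0.19,-0.15],[[0.435,0.824,-0.3],0.19,-0.15],[[0.435,0.824,-0.3],0.19,-0.15],[[0.435,0.824,-0.3],0.19,-0.15]])

```text
clock: 2.18
position: [516.1, -3.6, 131.9]
orientation: [0.97, 0.243, -0.0, 0.0]
contact_force: [0.0, -0.4, 0.0]
gripper_width: 50.0
```

Request:
servo_tool(steps=[[[0,0,-0.9],0,-0.15],[[0,0,-0.9],0,-0.15],[[0,0,-0.9],0,-0.15],[[0,0,-0.9],0,-0.15],[[0,0,-0.2],0,-0.15]])

```text
clock: 2.6
position: [512.1, -4.8, 14.3]
orientation: [0.97, 0.243, -0.004, -0.001]
contact_force: [-0.1, 0.0, 0.1]
gripper_width: 49.7
```

Request:
servo_tool(steps=[[[0,0,-0.2],0,-0.15],[[0,0,0],0,-0.15]])

```text
clock: 2.77
position: [515.6, -4.8, 12.2]
orientation: [0.97, 0.242, -0.0, -0.0]
contact_force: [0.3, -1.0, 0.5]
gripper_width: 49.7
```

```bash
python3 - <<'E'
from h import *
a=grab('top')
crop(a,170,140,110,82,7,'pics/top3.png')
s=status.observe();print(s['clock'],s['position'],s['orientation'])
E
```

```text
2.8167 [516.49360146  -4.77079271  13.24940481] [9.70158475e-01 2.42471430e-01 3.63585973e-04 8.14776071e-05]
```

View pics/top3.png

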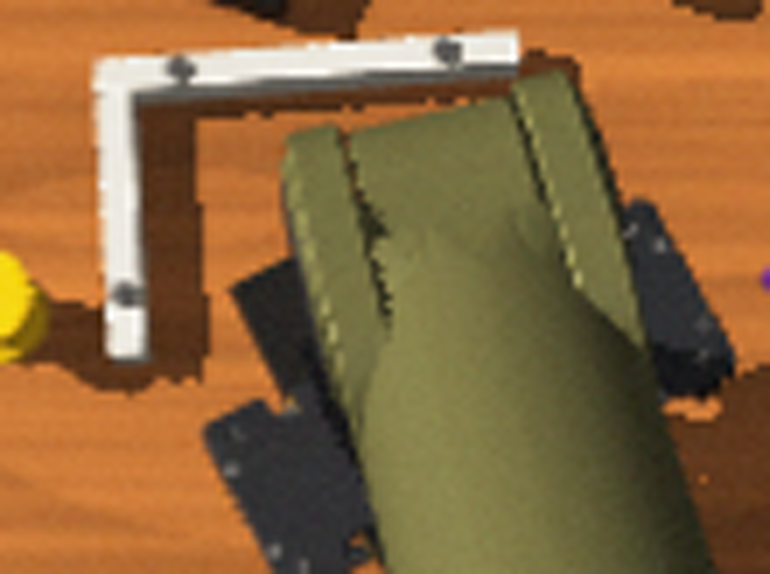

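Request:
servo_tool(steps=[[[0,0,-0.2],0,-0.15],[[0.08,0.04,0],0,-0.15],[[0.08,0.04,0],0,-0.15],[[0.08,0.04,0],0,-0.15],[[0.08,0.04,0],0,-0.15]])

```text
clock: 3.23
position: [525.1, -1.1, 7.0]
orientation: [0.97, 0.242, -0.001, 0.001]
contact_force: [-4.5, -3.3, 4.6]
gripper_width: 50.0
```

Request:
servo_tool(steps=[[[0.12,0.05,0],-0.3,-0.15],[[0.12,0.05,0],-0.3,-0.15],[[0.12,0.05,0],-0.3,-0.15],[[0.12,0.05,0],-0.3,-0.15],[[0.12,0.05,0],-0.3,-0.15]])

```text
clock: 3.65
position: [542.7, 8.2, 6.5]
orientation: [0.986, 0.169, -0.001, -0.0]
contact_force: [-5.0, 0.3, 3.6]
gripper_width: 50.2
```

Request:
servo_tool(steps=[[[0.12,0.05,0],-0.35,-0.15],[[0.12,0.05,0],-0.35,-0.15],[[0.12,0.05,0],-0.35,-0.15],[[0.12,0.05,0],-0.35,-0.15],[[0.12,0.05,0],-0.35,-0.15]])

```text
clock: 4.07
position: [560.8, 16.0, 6.6]
orientation: [0.997, 0.082, -0.001, -0.0]
contact_force: [-3.4, 0.2, 2.7]
gripper_width: 50.2
```

```bash
python3 - <<'E'
from h import *
b=grab('scene')
crop(b,190,180,160,110,5,'pics/scene3.png')
s=status.observe();print(s['clock'],s['position'],s['orientation'],s['contact_force'])
E
```

```text
4.1167 [561.97907676  16.30423452   6.67644021] [ 9.96698230e-01  8.11935916e-02 -6.32801530e-05 -4.85262528e-04] [-0.40291832  1.1044713  -1.21273884]
```

View pics/scene3.png

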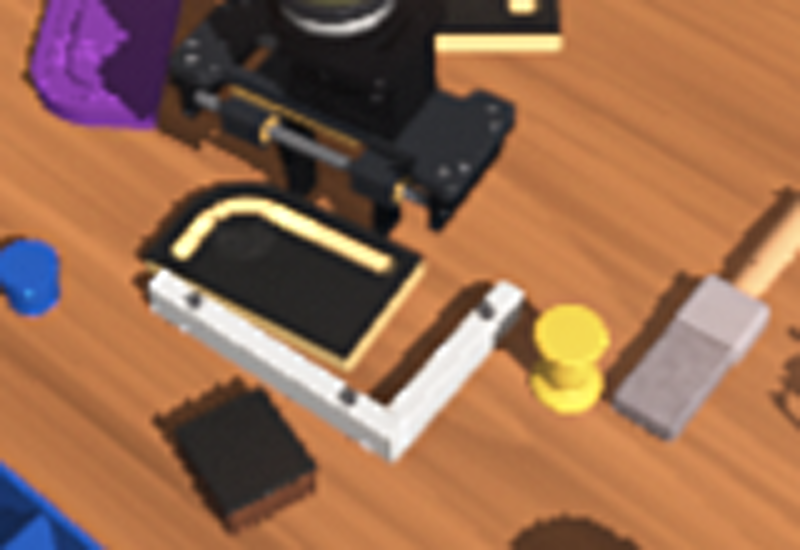

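Request:
servo_tool(steps=[[[0.1,0.04,0],-0.25,-0.15],[[0.1,0.04,0],-0.25,-0.15],[[0.1,0.04,0],-0.2,-0.15],[[0.08,0.02,0],-0.2,-0.15],[[0.05,0.0,0],0,-0.15]])

```text
clock: 4.53
position: [573.6, 19.7, 6.4]
orientation: [0.999, 0.037, -0.001, -0.0]
contact_force: [-8.3, 0.6, 5.5]
gripper_width: 50.3
```

Request:
servo_tool(steps=[[[0.02,0.0,0],0,-0.15],[[0,0,0],0,-0.15]])

```text
clock: 4.7
position: [573.5, 19.7, 6.4]
orientation: [0.999, 0.038, -0.002, -0.0]
contact_force: [-6.2, 1.2, 4.0]
gripper_width: 50.3
```

```bash
python3 - <<'E'
from h import *
s=status.observe();print(s['clock'],s['position'],s['orientation'],s['contact_force'])
E
```

```text
4.7 [573.51640745  19.65024403   6.3825559 ] [ 9.99290724e-01  3.76137809e-02 -1.79998080e-03 -1.13983443e-04] [-6.19265764  1.20827552  3.99497359]
```

Request:
servo_tool(steps=[[[-0.5,0,0.1],0,-0.15],[[-0.5,0,0.5],0,0.08],[[0,-0.5,0.5],0.5,0.08],[[0,-0.5,0.5],0.9,0.08],[[0,-0.5,0],0.9,0.08]])

```text
clock: 5.12
position: [548.5, -26.3, 58.1]
orientation: [0.988, 0.155, 0.004, 0.001]
contact_force: [0.7, -0.2, -0.2]
gripper_width: 40.9
```

```bash
python3 - <<'E'
from h import *
a=load('top'); V=lambda p:(np.array(p,float)+.5)/1.55-.5
print(p2w(a,V([[433,278],[449,263],[480,265],[485,338],[516,312],[411,205]]),[16]*5+[30]).round())
s=status.observe();print(s['clock'],s['position'],s['orientation'])
E
```

```text
[[ 585. -124.   16.]
 [ 613. -154.   16.]
 [ 610. -212.   16.]
 [ 473. -218.   16.]
 [ 521. -277.   16.]
 [ 721.  -84.   30.]]
5.1167 [548.45691766 -26.33191689  58.13755733] [0.98796335 0.1546346  0.00386389 0.00127546]
```

Request:
servo_tool(steps=[[[0.25,-0.2,0],0.92,0.08],[[0.25,-0.2,0],0.92,0.08],[[0.25,-0.2,0],0.92,0.08],[[0.25,-0.2,0],0.92,0.08],[[0.25,-0.2,0],0.92,0.08]])

```text
clock: 5.53
position: [584.2, -56.6, 55.1]
orientation: [0.927, 0.375, 0.001, 0.001]
contact_force: [0.0, -0.7, 0.5]
gripper_width: 40.1
```

Request:
servo_tool(steps=[[[0.25,-0.2,0],0.92,0.08],[[0,0,0],0,0.08],[[0,0,0],0,0.08]])

```text
clock: 5.78
position: [590.8, -62.2, 54.7]
orientation: [0.91, 0.414, 0.001, 0.0]
contact_force: [0.1, 0.3, 0.4]
gripper_width: 40.2
```

Request:
servo_tool(steps=[[[0,0,-0.8],0,0.08],[[0,0,-0.6],0,0.08],[[0,0,-0.2],0,0.08],[[0,0,0],0,0.08]])

```text
clock: 6.12
position: [588.4, -61.2, 5.0]
orientation: [0.91, 0.415, -0.001, -0.001]
contact_force: [-0.0, -0.2, -0.2]
gripper_width: 40.2
```

Request:
servo_tool(steps=[[[0.065,0.076,0],0,0.08],[[0.065,0.076,0],0,0.08],[[0.065,0.076,0],0,0.08],[[0,0,0],0,0.08]])

```text
clock: 6.45
position: [597.3, -54.0, 7.8]
orientation: [0.909, 0.416, 0.001, 0.0]
contact_force: [-0.6, -0.0, -0.4]
gripper_width: 39.9
```

```bash
python3 - <<'E'
from h import *
b=grab('scene')
crop(b,190,180,160,110,5,'pics/scene4.png')
s=status.observe();print(s['clock'],s['position'],s['orientation'],s['contact_force'])
E
```

```text
6.5 [596.83707169 -54.29808391   7.53127006] [9.09486841e-01 4.15731767e-01 8.07466835e-04 3.63370028e-04] [-0.54703923 -0.15551949 -0.03030664]
```

View pics/scene4.png

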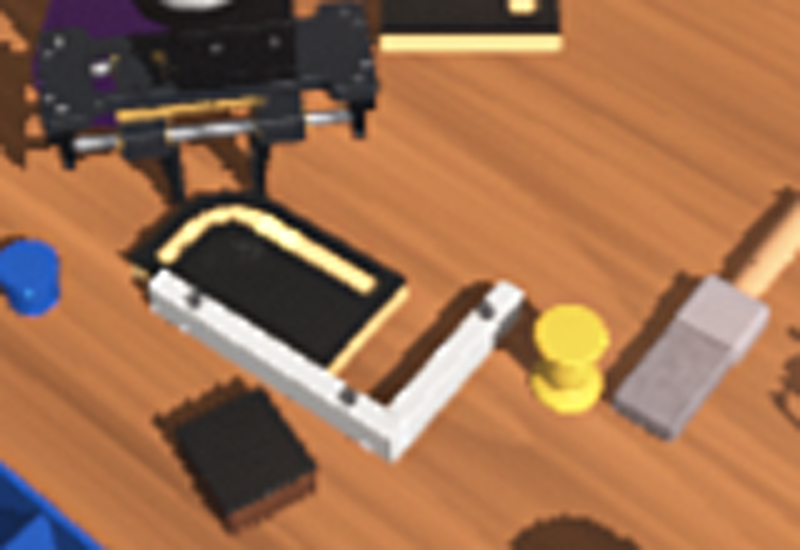

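Request:
servo_tool(steps=[[[0.05,0.06,0],0,0.08],[[0.01,0.13,0],0,0.08],[[-0.01,0.13,0],0,0.08],[[-0.01,0.13,0],0,0.08],[[-0.01,0.13,0],0,0.08]])

```text
clock: 6.92
position: [596.8, -38.5, 6.7]
orientation: [0.91, 0.415, -0.0, 0.001]
contact_force: [0.6, -2.6, 1.3]
gripper_width: 39.9
```

Request:
servo_tool(steps=[[[-0.01,0.13,0],0,0.08],[[-0.01,0.13,0],0,0.08],[[-0.01,0.13,0],0,0.08],[[-0.01,0.13,0],0,0.08],[[-0.01,0.13,0],0,0.08]])

```text
clock: 7.33
position: [595.3, -17.9, 6.6]
orientation: [0.91, 0.415, -0.0, 0.0]
contact_force: [0.3, -3.0, 1.1]
gripper_width: 39.9
```

```bash
python3 - <<'E'
from h import *
s=status.observe();print(s['clock'],s['position'],s['orientation'],s['contact_force'])
E
```

```text
7.3333 [595.27462778 -17.90251674   6.62920157] [ 9.09647544e-01  4.15380923e-01 -4.83634496e-05  1.81414206e-04] [ 0.33008626 -2.95709278  1.08202687]
```

Request:
servo_tool(steps=[[[0.02,0.13,0],0,0.08],[[0.02,0.13,0],0,0.08],[[0.01,0.13,0],0,0.08],[[0.0,0.08,0],0,0.08],[[0.0,0.05,0],0,0.08]])

```text
clock: 7.75
position: [595.3, -6.4, 6.5]
orientation: [0.91, 0.414, -0.003, 0.002]
contact_force: [-5.5, -10.5, 6.4]
gripper_width: 40.1
```

Request:
servo_tool(steps=[[[0.02,0.05,0],0,0.08],[[0.02,0.04,0],0,0.08],[[0,0,0],0,0.08]])

```text
clock: 8.0
position: [595.4, -6.0, 6.4]
orientation: [0.91, 0.414, -0.005, 0.003]
contact_force: [-7.8, -13.2, 9.3]
gripper_width: 40.1
```

```bash
python3 - <<'E'
from h import *
b=grab('scene')
crop(b,215,200,100,75,8,'pics/scene5.png')
E
```

```text
(no output)
```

View pics/scene5.png

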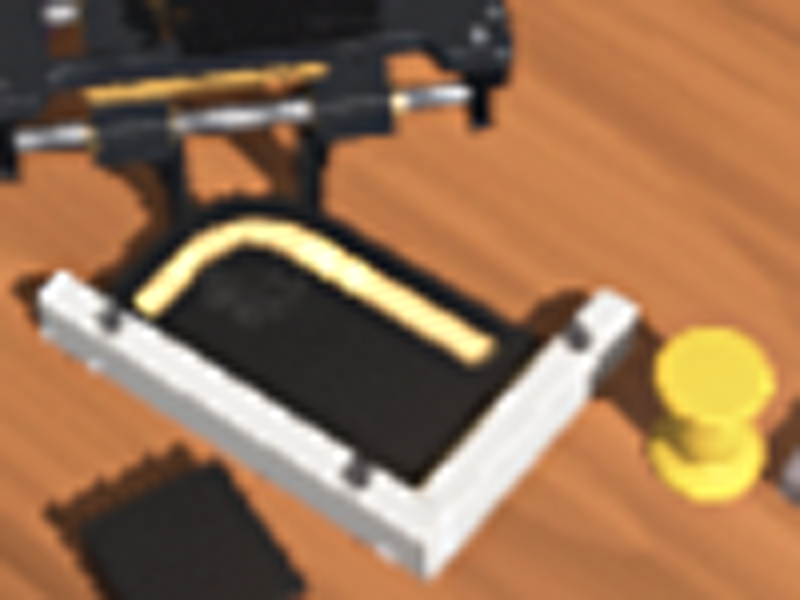

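Request:
servo_tool(steps=[[[-0.1,-0.12,0],0,0.08],[[-0.25,-0.3,0.1],0,0.08],[[-0.1,-0.1,0.8],0,0.08],[[0,0,0.9],0,0.0],[[0,0,0.9],0,-0.15]])

```text
clock: 8.47
position: [583.2, -13.7, 87.8]
orientation: [0.909, 0.416, -0.0, -0.002]
contact_force: [1.0, 0.4, 0.5]
gripper_width: 44.7
```

Request:
servo_tool(steps=[[[0,0.2,0.9],-0.4,-0.15],[[-0.2,0.7,0.9],-0.7,-0.15],[[-0.3,0.9,0],-0.7,-0.15],[[-0.3,0.9,0],-0.7,-0.15],[[-0.3,0.9,0],-0.7,-0.15]])

```text
clock: 8.88
position: [550.6, 95.4, 142.2]
orientation: [0.964, 0.264, 0.001, -0.001]
contact_force: [-0.2, 0.0, -0.7]
gripper_width: 49.9
```

Request:
servo_tool(steps=[[[-0.3,0.9,0],-0.7,-0.15],[[-0.3,0.9,0],-0.7,-0.15],[[-0.3,0.9,0],-0.7,-0.15],[[-0.3,0.9,0],-0.7,-0.15],[[-0.3,0.9,0],-0.7,-0.15]])

```text
clock: 9.3
position: [504.6, 230.4, 141.5]
orientation: [0.996, 0.093, -0.0, -0.001]
contact_force: [0.6, 0.5, 0.3]
gripper_width: 50.0
```

Request:
servo_tool(steps=[[[-0.3,0.9,0],-0.7,-0.15],[[-0.3,0.9,0],-0.7,-0.15],[[-0.3,0.9,0],-0.7,-0.15],[[0,0,0],0,-0.15],[[0,0,0],0,-0.15]])

```text
clock: 9.72
position: [476.8, 312.1, 141.6]
orientation: [1.0, -0.008, -0.001, -0.001]
contact_force: [0.9, -0.8, 0.3]
gripper_width: 50.4
```

```bash
python3 - <<'E'
from h import *
a=grab('top');b=grab('scene')
J=np.array([660.5,136.]);t=.073;R=np.array([[np.cos(t),-np.sin(t)],[np.sin(t),np.cos(t)]])
L=np.array([[42,-70,16],[42,70,16],[-42,70,16],[-42,-28,16],[0,-70,16],[24,-54,10],[0,-54,10],[-18.4,-46.4,10],[-26,-28,10],[-26,-1,10],[-26,26,10],[-26,52,10]],float)
W=np.c_[(L[:,:2]+[-42,-70])@R.T+J,L[:,2]]
def mark(im,x0,y0,w,h,s):
    c=cv2.resize(im['pixels'][y0:y0+h,x0:x0+w,::-1],None,fx=s,fy=s,interpolation=cv2.INTER_CUBIC)
    for i,p in enumerate(w2p(im,W)):
        q=((p-[x0,y0]+.5)*s-.5).round().astype(int); cv2.drawMarker(c,tuple(map(int,q)),(0,0,255) if i<5 else (255,0,0),cv2.MARKER_CROSS,12,1)
    return c
A=mark(a,175,140,80,60,7);B=mark(b,215,200,100,60,7)
cv2.imwrite('pics/a6.png',A[:,:560]); B=cv2.resize(B,(560,336))
cv2.imwrite('pics/ab6.png',cv2.resize(np.vstack([A[:300],B[:300]]),None,fx=1,fy=1))
s=status.observe();print(s['clock'],s['position'],s['orientation'],s['contact_force'])
E
```

```text
9.8167 [478.95179151 308.56787928 141.30762193] [ 9.99940105e-01 -1.09382300e-02 -3.71531011e-04  6.42663291e-05] [ 0.78881487 -0.41218995  0.42702339]
```

View pics/ab6.png

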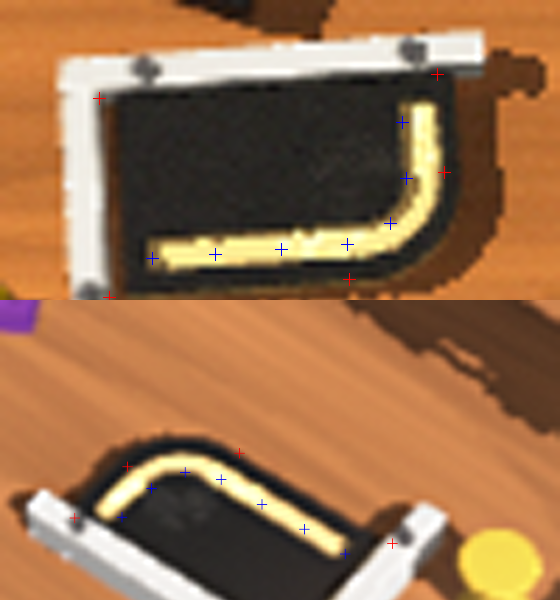

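Request:
servo_tool(steps=[[[0.45,-0.97,0],0.08,1],[[0.45,-0.97,0],0.08,1],[[0.45,-0.97,0],0.08,1],[[0.45,-0.97,0],0.08,1],[[0.45,-0.97,0],0.08,1]])

```text
clock: 10.23
position: [547.6, 160.0, 141.5]
orientation: [1.0, 0.008, -0.0, 0.0]
contact_force: [0.8, -0.1, -0.3]
gripper_width: 24.2
```

Request:
servo_tool(steps=[[[0.45,-0.97,0],0.08,1],[[0.45,-0.97,0],0.08,1],[[0.45,-0.97,0],0.08,1],[[0.45,-0.97,0],0.08,1],[[0.45,-0.97,0],0.08,1]])

```text
clock: 10.65
position: [614.7, 14.2, 141.5]
orientation: [1.0, 0.027, -0.0, 0.0]
contact_force: [0.2, 0.5, 0.3]
gripper_width: 1.1
```

Request:
servo_tool(steps=[[[0.45,-0.97,0],0.08,1],[[0.45,-0.97,0],0.08,1],[[0,0,-0.9],0,1],[[0,0,-0.9],0,1],[[0,0,-0.9],0,1]])

```text
clock: 11.07
position: [641.6, -43.5, 59.7]
orientation: [0.999, 0.034, 0.0, 0.0]
contact_force: [0.0, -0.2, -0.4]
gripper_width: 0.2
```

Request:
servo_tool(steps=[[[0,0,-0.5],0,1],[[0,0,0],0,1],[[0,0,0],0,1]])

```text
clock: 11.32
position: [641.0, -41.3, 45.3]
orientation: [0.999, 0.036, -0.001, -0.0]
contact_force: [-0.7, -0.5, 0.9]
gripper_width: 0.3
```

Request:
servo_tool(steps=[[[0,0,-0.6],0,1],[[0,0,-0.4],0,1],[[0,0,-0.25],0,1],[[0,0,0],0,1]])

```text
clock: 11.65
position: [640.6, -40.7, 7.1]
orientation: [0.999, 0.036, -0.001, -0.0]
contact_force: [0.2, 0.1, -0.7]
gripper_width: 0.1
```

Request:
servo_tool(steps=[[[0,0.08,0],0,1],[[0,0.08,0],0,1],[[0,0.08,0],0,1],[[-0.01,0.08,0],0,1]])

```text
clock: 11.98
position: [641.8, -30.4, 8.9]
orientation: [0.999, 0.037, 0.001, 0.0]
contact_force: [0.1, 0.5, -0.5]
gripper_width: 0.3
```

Request:
servo_tool(steps=[[[-0.01,0.08,0],0,1],[[-0.01,0.08,0],0,1]])

```text
clock: 12.15
position: [640.7, -25.8, 8.4]
orientation: [0.999, 0.037, 0.0, 0.0]
contact_force: [-0.3, 0.3, 0.6]
gripper_width: 0.2
```

```bash
python3 - <<'E'
from h import *
s=status.observe();print(s['clock'],s['position'],s['orientation'],s['contact_force'])
E
```

```text
12.15 [640.72993536 -25.77777526   8.41581742] [9.99332306e-01 3.65361933e-02 2.07639791e-04 7.15755541e-05] [-0.25261221  0.32289976  0.56737831]
```

Request:
servo_tool(steps=[[[-0.005,0.07,0],0,1],[[-0.005,0.07,0],0,1]])

```text
clock: 12.32
position: [640.3, -21.8, 8.2]
orientation: [0.999, 0.036, 0.0, 0.0]
contact_force: [0.6, -3.4, 0.8]
gripper_width: 0.4
```

Request:
servo_tool(steps=[[[-0.005,0.07,0],0,1],[[-0.005,0.07,0],0,1]])

```text
clock: 12.48
position: [640.2, -19.0, 8.2]
orientation: [0.999, 0.036, 0.0, 0.001]
contact_force: [0.4, -1.8, 0.4]
gripper_width: 0.8
```

Request:
servo_tool(steps=[[[-0.005,0.07,0],0,1],[[-0.005,0.07,0],0,1]])

```text
clock: 12.65
position: [639.8, -14.9, 8.2]
orientation: [0.999, 0.036, 0.0, 0.001]
contact_force: [0.2, -8.3, 1.4]
gripper_width: 0.7
```

Request:
servo_tool(steps=[[[0,0.07,0],0,1],[[0,0.05,0],0,1],[[0,0,0],0,1]])

```text
clock: 12.9
position: [639.8, -14.8, 8.2]
orientation: [0.999, 0.035, -0.0, 0.003]
contact_force: [0.3, -9.2, 1.0]
gripper_width: 0.7
```

Request:
servo_tool(steps=[[[0,-0.25,0],0,1],[[0,-0.25,0],0,1],[[0,0,0.6],0,0.5],[[0,0,0.8],0,-0.15],[[-0.2,0.2,0.5],0,-0.15]])

```text
clock: 13.32
position: [635.0, -19.7, 66.6]
orientation: [0.999, 0.036, 0.001, -0.0]
contact_force: [1.7, -0.1, 1.2]
gripper_width: 13.3
```

Request:
servo_tool(steps=[[[-0.8,0.8,0],0,-0.15],[[-0.8,0.8,0],0,-0.15],[[-0.8,0.9,0],0,-0.15],[[0,0.7,0],0,-0.15],[[0,0,0],0,-0.15]])

```text
clock: 13.73
position: [559.6, 84.1, 65.5]
orientation: [0.999, 0.041, 0.0, -0.002]
contact_force: [-0.0, 1.5, 0.5]
gripper_width: 45.2
```

Request:
servo_tool(steps=[[[0,0,0],0,-0.15]])

```text
clock: 13.82
position: [561.3, 79.3, 65.4]
orientation: [0.999, 0.038, 0.0, -0.001]
contact_force: [1.2, 0.1, 0.0]
gripper_width: 48.0
```

Request:
servo_tool(steps=[[[0,-0.07,-0.8],0,-0.15],[[0,0,-0.7],0,-0.15],[[0,0,-0.4],0,-0.15],[[0,0,0],0,-0.15]])

```text
clock: 14.15
position: [559.6, 73.4, 5.1]
orientation: [0.999, 0.036, -0.003, 0.0]
contact_force: [-0.7, -0.3, -0.5]
gripper_width: 49.9
```

Request:
servo_tool(steps=[[[0.1,0,0],0,-0.15],[[0.1,0,0],0,-0.15],[[0.08,0,0],0,-0.15],[[0.06,0,0],0,-0.15]])

```text
clock: 14.48
position: [569.6, 74.7, 8.8]
orientation: [0.999, 0.036, -0.003, 0.001]
contact_force: [-12.3, -0.6, 9.2]
gripper_width: 49.7
```

Request:
servo_tool(steps=[[[0.06,0,0],0,-0.15],[[0.06,0,0],0,-0.15],[[0,0,0],0,-0.15]])

```text
clock: 14.73
position: [569.7, 74.7, 8.6]
orientation: [0.999, 0.037, -0.007, 0.001]
contact_force: [-18.3, -1.0, 14.2]
gripper_width: 49.8
```

Request:
servo_tool(steps=[[[-0.15,0,0],0,-0.15],[[-0.4,0,0.2],0,-0.15],[[0,0,0.9],0,-0.15],[[0,0,0.9],0,-0.15],[[0,0.3,0.9],0,-0.15]])

```text
clock: 15.15
position: [559.8, 82.0, 97.1]
orientation: [0.999, 0.035, 0.001, 0.001]
contact_force: [0.5, -0.9, 0.4]
gripper_width: 50.3
```

Request:
servo_tool(steps=[[[-0.3,0.9,0.9],-0.3,-0.15],[[-0.3,0.9,0.6],-0.3,-0.15],[[-0.3,0.9,0],-0.3,-0.15],[[-0.3,0.9,0],-0.3,-0.15],[[-0.3,0.9,0],-0.3,-0.15]])

```text
clock: 15.57
position: [514.8, 220.6, 142.3]
orientation: [0.999, -0.039, 0.002, -0.0]
contact_force: [0.1, 0.8, -0.4]
gripper_width: 49.7
```

Request:
servo_tool(steps=[[[-0.4,0.9,0],-0.3,-0.15],[[-0.4,0.9,0],-0.3,-0.15],[[-0.4,0.9,0],-0.3,-0.15],[[-0.4,0.9,0],-0.3,-0.15],[[-0.4,0.9,0],-0.3,-0.15]])

```text
clock: 15.98
position: [454.2, 355.8, 141.6]
orientation: [0.993, -0.114, 0.001, -0.001]
contact_force: [1.0, 0.6, 0.3]
gripper_width: 50.2
```

Request:
servo_tool(steps=[[[0,0,0],0,-0.15],[[0,0,0],0,-0.15],[[0,0,0],0,-0.15]])

```text
clock: 16.23
position: [454.8, 353.9, 140.9]
orientation: [0.994, -0.113, 0.001, -0.0]
contact_force: [0.6, -0.0, 0.5]
gripper_width: 50.2
```

```bash
cat > mark.py <<'E'
from h import *
J=np.array([660.,136.]);t=.074;R=np.array([[np.cos(t),-np.sin(t)],[np.sin(t),np.cos(t)]])
L=np.array([[42,-70,16],[42,70,16],[-42,70,16],[-42,-28,16],[0,-70,16],[24,-54,10],[0,-54,10],[-18.4,-46.4,10],[-26,-28,10],[-26,-1,10],[-26,26,10],[-26,52,10]],float)
W=np.c_[(L[:,:2]+[-42,-70])@R.T+J,L[:,2]]
def mark(im,x0,y0,w,h,s):
    c=cv2.resize(im['pixels'][y0:y0+h,x0:x0+w,::-1],None,fx=s,fy=s,interpolation=cv2.INTER_CUBIC)
    for i,p in enumerate(w2p(im,W)):
        q=((p-[x0,y0]+.5)*s-.5).round().astype(int); cv2.drawMarker(c,tuple(map(int,q)),(0,0,255) if i<5 else (255,0,0),cv2.MARKER_CROSS,9,1)
    return c
E
python3 - <<'E'
from mark import *
a=grab('top');b=grab('scene')
A=mark(a,175,140,75,55,8);B=mark(b,220,200,75,55,8)
cv2.imwrite('pics/a7.png',np.hstack([A,B])[:, :]) if 0 else cv2.imwrite('pics/ab7.png',cv2.resize(np.vstack([A[:400],B[40:240,:]]),None,fx=1,fy=1))
s=status.observe();print(s['clock'],s['position'],s['orientation'],s['contact_force'])
print(W[5:].round(1).tolist())
E
```

```text
16.3333 [455.34237414 352.58737672 140.45140776] [ 9.93424573e-01 -1.14487178e-01  5.19576060e-04  1.86432814e-04] [-0.77239934 -0.45609914  0.05809682]
[[651.2, 11.0, 10.0], [627.3, 9.2, 10.0], [608.4, 15.5, 10.0], [599.4, 33.2, 10.0], [597.4, 60.2, 10.0], [595.4, 87.1, 10.0], [593.5, 113.0, 10.0]]
```

View pics/ab7.png

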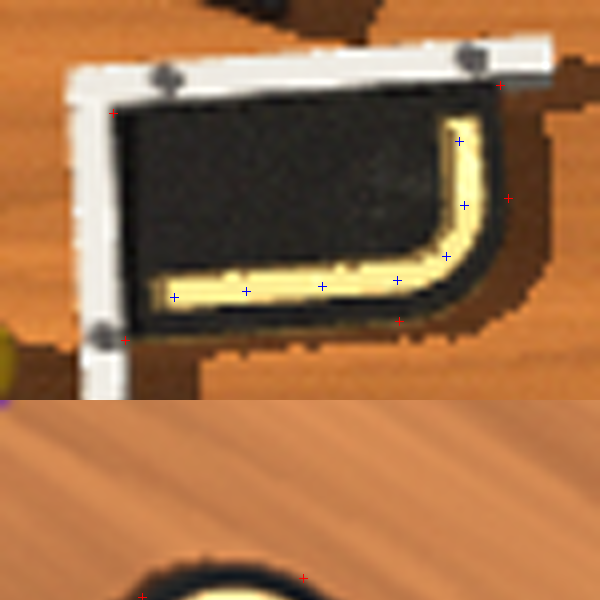

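Request:
servo_tool(steps=[[[-0.1,0.25,-0.5],0,-0.15],[[0,0.25,-0.5],-0.05,-0.15],[[0,0,-0.5],0,-0.15],[[0,0,-0.5],0,-0.15],[[0,0,0],0,-0.15]])

```text
clock: 16.75
position: [450.4, 366.2, 77.3]
orientation: [0.993, -0.117, -0.002, 0.002]
contact_force: [-0.3, -0.6, -0.1]
gripper_width: 50.0
```

Request:
servo_tool(steps=[[[0,0,0],0,-0.15]])

```text
clock: 16.83
position: [451.4, 367.5, 79.7]
orientation: [0.993, -0.117, -0.0, 0.001]
contact_force: [0.5, 0.9, 0.7]
gripper_width: 50.1
```

Request:
servo_tool(steps=[[[0.02,0.03,-0.5],0,-0.15],[[0,0,-0.4],0,-0.15],[[0,0,-0.2],0,-0.15],[[0,0,0],0,-0.15],[[0,0,0],0,-0.15]])

```text
clock: 17.25
position: [451.6, 369.6, 47.1]
orientation: [0.993, -0.116, -0.0, 0.0]
contact_force: [-0.4, 0.2, 0.7]
gripper_width: 49.9
```

Request:
servo_tool(steps=[[[0,0,0],0,1],[[0,0,0],0,1],[[0,0,0],0,1],[[0,0,0],0,1],[[0,0,0],0,1]], grip_force=40)

```text
clock: 17.67
position: [451.7, 369.9, 47.4]
orientation: [0.993, -0.116, 0.0, -0.0]
contact_force: [-0.2, 0.7, 0.1]
gripper_width: 24.5
```

Request:
servo_tool(steps=[[[0,0,0],0,1],[[0,0,0],0,1],[[0,0,0],0,1]])

```text
clock: 17.92
position: [451.6, 369.8, 47.2]
orientation: [0.993, -0.116, 0.0, 0.0]
contact_force: [-0.0, -0.8, 1.0]
gripper_width: 15.5
```

Request:
servo_tool(steps=[[[0,0,0.3],0,1],[[0,0,0.5],0,1],[[0,0,0.5],0,1],[[0,0,0.5],0,1],[[0,0,0.2],0,1]])

```text
clock: 18.33
position: [452.5, 370.8, 109.7]
orientation: [0.993, -0.116, 0.001, -0.001]
contact_force: [0.9, 1.1, -0.1]
gripper_width: 15.7
```

Request:
servo_tool(steps=[[[0.1,-0.3,0],0,1],[[0.2,-0.6,0],0,1],[[0.2,-0.6,0],0,1],[[0.2,-0.6,0],0,1],[[0.2,-0.6,0],0,1]])

```text
clock: 18.75
position: [478.4, 286.7, 106.0]
orientation: [0.993, -0.116, -0.001, 0.001]
contact_force: [0.3, 0.7, -1.9]
gripper_width: 15.5
```

Request:
servo_tool(steps=[[[0.2,-0.6,0],0,1],[[0.2,-0.6,0],0,1],[[0.2,-0.6,0],0,1],[[0.2,-0.6,0],0,1],[[0.2,-0.6,0],0,1]])

```text
clock: 19.17
position: [508.2, 196.6, 106.0]
orientation: [0.993, -0.116, -0.001, 0.001]
contact_force: [-0.2, 0.5, -0.1]
gripper_width: 15.7
```

Request:
servo_tool(steps=[[[0.2,-0.6,0],0,1],[[0.2,-0.6,0],0,1],[[0.3,-0.6,0],0,1],[[0.3,-0.6,0],0,1],[[0.3,-0.6,0],0,1]])

```text
clock: 19.58
position: [547.1, 106.7, 106.1]
orientation: [0.993, -0.116, -0.001, 0.001]
contact_force: [0.0, 1.7, -0.7]
gripper_width: 15.9
```

Request:
servo_tool(steps=[[[0.3,-0.6,0],0,1],[[0.3,-0.6,0],0,1],[[0.3,-0.6,0],0,1],[[0.3,-0.3,0],0,1],[[0.2,-0.2,0],0,1]])

```text
clock: 20.0
position: [589.9, 37.3, 106.2]
orientation: [0.993, -0.117, -0.001, 0.0]
contact_force: [-0.5, 0.3, -0.8]
gripper_width: 15.6
```

Request:
servo_tool(steps=[[[0,0,0],0,1],[[0,0,0],0,1],[[0,0,0],0,1]])

```text
clock: 20.25
position: [589.0, 41.5, 106.8]
orientation: [0.993, -0.115, -0.001, -0.0]
contact_force: [-0.5, -0.2, -0.4]
gripper_width: 15.9
```

Request:
servo_tool(steps=[[[-0.1,-0.2,-0.4],0,1],[[-0.13,-0.27,-0.4],0,1],[[0,0,-0.4],0,1],[[0,0,0],0,1],[[0,0,0],0,1]])

```text
clock: 20.67
position: [581.7, 26.3, 69.9]
orientation: [0.993, -0.116, -0.001, -0.0]
contact_force: [-0.2, 0.2, -0.7]
gripper_width: 15.5
```

```bash
python3 - <<'E'
from mark import *
a=grab('top');b=grab('scene')
s=status.observe();p=s['position'];q=s['orientation'];ps=2*np.arctan2(q[1],q[0]);print(s['clock'],p.round(1) if hasattr(p,'round') else p,ps)
tip=[p[0]+71*np.cos(ps),p[1]+71*np.sin(ps),p[2]-34.7];print(tip)
A=cv2.resize(a['pixels'][140:195,175:250,::-1],None,fx=8,fy=8,interpolation=cv2.INTER_CUBIC)
x0,y0=215,190
B=cv2.resize(b['pixels'][y0:y0+65,x0:x0+75,::-1],None,fx=8,fy=8,interpolation=cv2.INTER_CUBIC)
for pt,col in((tip,(0,0,255)),(W[5],(255,0,0))):
  for im,c,o in((a,A,(175,140)),(b,B,(x0,y0))):
    z=((w2p(im,[pt])[0]-o+.5)*8-.5).astype(int);cv2.drawMarker(c,tuple(map(int,z)),col,cv2.MARKER_CROSS,9,1);print(z)
cv2.imwrite('pics/b8.png',B)
E
```

```text
20.7667 [583.1  26.6  71.4] -0.23122901683430858
[np.float64(652.19740034573), np.float64(10.291599397132998), np.float64(36.69660825593611)]
[459 118]
[166 344]
[459 140]
[174 389]
```

View pics/b8.png

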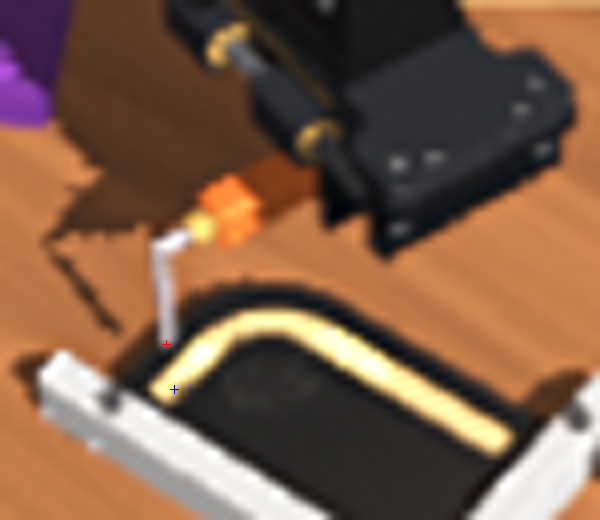

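Request:
servo_tool(steps=[[[0,0,-0.2],0,1],[[0,0,-0.2],0,1],[[0,0,-0.15],0,1],[[0,0,0],0,1],[[0,0,0],0,1]])

```text
clock: 21.18
position: [582.3, 25.7, 54.0]
orientation: [0.993, -0.116, -0.001, 0.0]
contact_force: [-0.5, -0.6, -1.2]
gripper_width: 15.7
```

```bash
python3 - <<'E'
from mark import *
s=status.observe();p=s['position'];q=s['orientation'];ps=2*np.arctan2(q[1],q[0]);print(s['clock'],ps,q,[p[0]+71*np.cos(ps),p[1]+71*np.sin(ps),p[2]-34.7],W[5])
E
```

```text
21.1833 -0.23213281448956052 [ 9.93271678e-01 -1.15805966e-01 -5.86229534e-04  9.53731517e-05] [np.float64(651.3578604735205), np.float64(9.388827475328924), np.float64(19.323020474392266)] [651.21688918  11.00857244  10.        ]
```

Request:
servo_tool(steps=[[[0,0.02,-0.08],0,1],[[0,0,-0.08],0,1],[[0,0,-0.08],0,1],[[0,0,0],0,1],[[0,0,0],0,1]])

```text
clock: 21.6
position: [582.5, 26.3, 47.2]
orientation: [0.993, -0.116, -0.0, 0.0]
contact_force: [0.4, 0.2, -1.1]
gripper_width: 15.8
```

Request:
servo_tool(steps=[[[0,0,0],0,1]])

```text
clock: 21.68
position: [582.7, 26.3, 47.4]
orientation: [0.993, -0.116, 0.0, 0.0]
contact_force: [-0.2, -0.1, -0.5]
gripper_width: 15.7
```

Request:
servo_tool(steps=[[[0,0,0],0,1]])

```text
clock: 21.77
position: [582.8, 26.3, 47.5]
orientation: [0.993, -0.116, 0.0, 0.0]
contact_force: [0.8, -0.1, -0.9]
gripper_width: 15.7
```

Request:
servo_tool(steps=[[[0,0,-0.025],0,1],[[-0.06,-0.004,0],0,1],[[-0.11,-0.008,0],0,1],[[-0.11,-0.008,0],0,1],[[-0.11,-0.008,0],0,1]])

```text
clock: 22.18
position: [570.5, 25.4, 46.6]
orientation: [0.993, -0.116, -0.0, 0.0]
contact_force: [0.1, 0.5, -0.4]
gripper_width: 15.4
```

Request:
servo_tool(steps=[[[-0.11,-0.008,0],0,1],[[-0.11,-0.008,0],0,1],[[-0.11,-0.008,0],0,1],[[-0.1,-0.008,0],0,1],[[0,0,0],0,1]])

```text
clock: 22.6
position: [557.4, 24.4, 46.6]
orientation: [0.993, -0.116, -0.0, 0.0]
contact_force: [0.1, -0.7, -1.2]
gripper_width: 15.8
```

```bash
cat > tip.py <<'E'
from mark import *
s=status.observe();p=s['position'];q=s['orientation'];ps=2*np.arctan2(q[1],q[0]);print(s['clock'],round(ps,3),np.round([p[0]+71*np.cos(ps),p[1]+71*np.sin(ps),p[2]-34.7],1),np.round(s['contact_force'],1))
E
python3 tip.py
```

```text
22.6 -0.232 [626.5   8.1  11.9] [ 0.1 -0.7 -1.2]
```

Tip at (626.5, 8.1, 11.9) against the seam1 target (627.3, 8.2). Next is the arc.

Request:
servo_tool(steps=[[[-0.09,0,0],0,1],[[-0.112,0.014,0],0,1],[[-0.11,0.028,0],0,1],[[-0.105,0.042,0],0,1],[[-0.099,0.056,0],0,1]])

```text
clock: 23.02
position: [542.2, 28.8, 46.6]
orientation: [0.993, -0.116, -0.0, 0.0]
contact_force: [-0.6, 0.1, -0.5]
gripper_width: 15.4
```

Request:
servo_tool(steps=[[[-0.09,0.068,0],0,1],[[-0.081,0.079,0],0,1],[[-0.07,0.089,0],0,1],[[-0.058,0.098,0],0,1],[[-0.044,0.104,0],0,1]])

```text
clock: 23.43
position: [532.1, 42.2, 46.7]
orientation: [0.993, -0.116, -0.0, 0.0]
contact_force: [0.7, -0.2, -1.4]
gripper_width: 15.5
```

Request:
servo_tool(steps=[[[-0.03,0.109,0],0,1],[[-0.016,0.112,0],0,1],[[0,0,0],0,1]])

```text
clock: 23.68
position: [530.9, 49.6, 46.7]
orientation: [0.993, -0.115, -0.0, -0.0]
contact_force: [0.5, 0.8, -0.2]
gripper_width: 15.9
```

```bash
python3 tip.py
```

```text
23.6833 -0.231 [600.   33.3  12. ] [ 0.5  0.8 -0.2]
```

Request:
servo_tool(steps=[[[-0.01,0.11,0],0,1],[[-0.01,0.11,0],0,1],[[-0.01,0.11,0],0,1],[[-0.01,0.11,0],0,1],[[-0.01,0.11,0],0,1]])

```text
clock: 24.1
position: [529.4, 65.4, 46.6]
orientation: [0.993, -0.116, -0.0, 0.0]
contact_force: [-0.4, 0.8, -0.4]
gripper_width: 15.4
```

Request:
servo_tool(steps=[[[-0.01,0.11,0],0,1],[[-0.01,0.11,0],0,1],[[-0.01,0.11,0],0,1],[[-0.01,0.11,0],0,1],[[-0.008,0.11,0],0,1]])

```text
clock: 24.52
position: [527.9, 81.8, 46.6]
orientation: [0.993, -0.116, -0.0, 0.0]
contact_force: [-0.3, -0.1, -0.5]
gripper_width: 15.7
```

Request:
servo_tool(steps=[[[-0.008,0.11,0],0,1],[[-0.008,0.11,0],0,1],[[-0.008,0.11,0],0,1],[[-0.008,0.11,0],0,1],[[-0.008,0.11,0],0,1]])

```text
clock: 24.93
position: [526.8, 98.3, 46.6]
orientation: [0.993, -0.116, -0.0, 0.0]
contact_force: [0.3, -0.4, -1.2]
gripper_width: 15.6
```

```bash
python3 tip.py
```

```text
24.9333 -0.232 [595.9  81.9  11.9] [ 0.3 -0.4 -1.2]
```

Request:
servo_tool(steps=[[[-0.008,0.11,0],0,1],[[-0.008,0.11,0],0,1],[[-0.008,0.11,0],0,1],[[-0.008,0.11,0],0,1],[[-0.008,0.11,0],0,1]])

```text
clock: 25.35
position: [525.6, 114.8, 46.6]
orientation: [0.993, -0.116, -0.0, 0.0]
contact_force: [0.4, -0.0, -1.1]
gripper_width: 15.7
```

Request:
servo_tool(steps=[[[-0.008,0.11,0],0,1],[[-0.008,0.11,0],0,1],[[-0.008,0.11,0],0,1],[[0,0.06,0],0,1],[[0,0,0],0,1]])

```text
clock: 25.77
position: [524.8, 126.9, 46.7]
orientation: [0.993, -0.115, -0.0, -0.0]
contact_force: [0.0, 0.7, -1.4]
gripper_width: 15.5
```

Request:
servo_tool(steps=[[[0,0,0],0,1],[[0,0,0],0,1]])

```text
clock: 25.93
position: [524.9, 125.9, 46.6]
orientation: [0.993, -0.116, -0.0, 0.0]
contact_force: [-0.1, 1.0, -0.3]
gripper_width: 15.4
```

```bash
python3 tip.py; python3 - <<'E'
from mark import *
a=grab('top');b=grab('scene')
x0,y0=215,190
B=mark(b,x0,y0,100,70,7); cv2.imwrite('pics/b9.png',B)
E
```

```text
25.9333 -0.232 [594.  109.6  11.9] [-0.1  1.  -0.3]
```

View pics/b9.png

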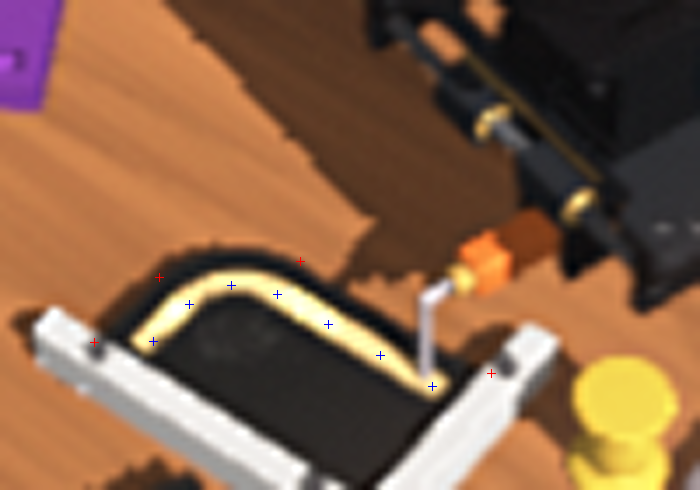

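Request:
servo_tool(steps=[[[0,0.06,0],0,1],[[0,0,0],0,1],[[0,0,0],0,1],[[0,0,0.1],0,1],[[0,0,0.15],0,1]])

```text
clock: 26.45
position: [524.5, 127.9, 54.0]
orientation: [0.993, -0.116, -0.0, 0.0]
contact_force: [-0.5, -0.1, -0.5]
gripper_width: 15.6
```

Request:
servo_tool(steps=[[[0,0,0.4],0,1],[[0,0,0.5],0,1],[[0,0,0.5],0,1],[[0,0,0.35],0,1],[[-0.1,0.3,0],0,1]])

```text
clock: 26.87
position: [524.6, 135.6, 110.0]
orientation: [0.993, -0.117, 0.003, -0.0]
contact_force: [0.9, -0.6, -0.2]
gripper_width: 15.5
```

Request:
servo_tool(steps=[[[-0.2,0.6,0],0,1],[[-0.2,0.6,0],0,1],[[-0.2,0.6,0],0,1],[[-0.2,0.6,0],0,1],[[-0.2,0.6,0],0,1]])

```text
clock: 27.28
position: [490.8, 228.4, 106.3]
orientation: [0.993, -0.116, -0.0, 0.0]
contact_force: [0.6, -0.3, -0.8]
gripper_width: 15.6
```

Request:
servo_tool(steps=[[[-0.2,0.6,0],0,1],[[-0.2,0.6,0],0,1],[[-0.2,0.6,0],0,1],[[-0.2,0.6,0],0,1],[[-0.2,0.6,0],0,1]])

```text
clock: 27.7
position: [460.6, 318.4, 106.3]
orientation: [0.993, -0.116, -0.0, 0.0]
contact_force: [0.3, 0.1, -1.5]
gripper_width: 15.5
```

Request:
servo_tool(steps=[[[-0.2,0.6,0],0,1],[[-0.1,0.5,0],0,1],[[0,0.2,0],0,1],[[0,0,0],0,1],[[0,0,0],0,1]])

```text
clock: 28.12
position: [452.7, 355.6, 106.3]
orientation: [0.993, -0.116, -0.0, 0.001]
contact_force: [0.6, -0.6, -1.0]
gripper_width: 15.6
```

Request:
servo_tool(steps=[[[0,0,0],0,1],[[0,0,0],0,1]])

```text
clock: 28.28
position: [453.5, 354.6, 106.5]
orientation: [0.993, -0.117, 0.0, 0.0]
contact_force: [0.5, 0.8, -0.5]
gripper_width: 15.7
```

Request:
servo_tool(steps=[[[-0.03,0.25,0],0,1],[[-0.03,0.25,0],0,1],[[0,0,-0.3],0,1],[[0,0,-0.3],0,1],[[0,0,-0.2],0,1]])

```text
clock: 28.7
position: [450.3, 370.5, 80.9]
orientation: [0.993, -0.116, -0.001, 0.001]
contact_force: [-0.8, -0.7, -1.0]
gripper_width: 15.4
```

Request:
servo_tool(steps=[[[0,0,0],0,1],[[0,0,0],0,1],[[0,0,0],0,1]])

```text
clock: 28.95
position: [451.2, 370.8, 82.5]
orientation: [0.993, -0.116, -0.0, 0.0]
contact_force: [0.3, 0.2, -0.8]
gripper_width: 15.5
```

Request:
servo_tool(steps=[[[0,0,0],0,1]])

```text
clock: 29.03
position: [451.4, 371.0, 82.9]
orientation: [0.993, -0.116, 0.0, -0.0]
contact_force: [-0.5, 0.3, 0.2]
gripper_width: 15.6
```

Request:
servo_tool(steps=[[[0.01,-0.04,-0.3],0,1],[[0,0,-0.3],0,1],[[0,0,-0.3],0,1],[[0,0,-0.15],0,1],[[0,0,0],0,1]])

```text
clock: 29.45
position: [450.3, 368.8, 49.1]
orientation: [0.993, -0.116, -0.001, 0.001]
contact_force: [0.4, 0.3, -1.5]
gripper_width: 15.5
```

Request:
servo_tool(steps=[[[0,0,0],0,1],[[0,0,-0.06],0,1],[[0,0,-0.03],0,1],[[0,0,0],0,1],[[0,0,0],0,1]])

```text
clock: 29.87
position: [451.5, 369.9, 48.6]
orientation: [0.993, -0.116, 0.0, -0.0]
contact_force: [-0.1, -0.5, -0.8]
gripper_width: 15.8
```

Request:
servo_tool(steps=[[[0,0,0],0,1]])

```text
clock: 29.95
position: [451.6, 369.8, 48.7]
orientation: [0.993, -0.116, 0.0, -0.0]
contact_force: [-0.5, 0.1, -1.4]
gripper_width: 15.7
```

Exactly over the original place, 1.5 mm high. I lower it, release it slowly, and rise.

Request:
servo_tool(steps=[[[0,0,-0.045],0,1],[[0,0,0],0,1],[[0,0,0],0,1],[[0,0,0],0,0.5],[[0,0,0],0,0.4]])

```text
clock: 30.37
position: [451.4, 369.8, 47.2]
orientation: [0.993, -0.116, -0.0, 0.0]
contact_force: [-0.9, 0.0, 0.3]
gripper_width: 21.7
```

Request:
servo_tool(steps=[[[0,0,0],0,0.2],[[0,0,0],0,0],[[0,0,0],0,-0.15],[[0,0,0],0,-0.15],[[0,0,0],0,-0.15]])

```text
clock: 30.78
position: [451.4, 369.8, 47.1]
orientation: [0.993, -0.116, -0.0, 0.0]
contact_force: [0.2, 0.2, -1.1]
gripper_width: 47.4
```

Request:
servo_tool(steps=[[[0,0,0.3],0,-0.15],[[0,0,0.8],0,-0.15],[[0,0,0.9],0,-0.15],[[0,0,0.9],0,-0.15],[[0,0,0.9],0,-0.15]])

```text
clock: 31.2
position: [451.2, 369.8, 163.0]
orientation: [0.993, -0.116, 0.0, -0.0]
contact_force: [0.2, 0.7, -0.7]
gripper_width: 49.8
```

Request:
servo_tool(steps=[[[-0.7,-0.8,0.6],0,-0.15],[[-0.5,-0.9,0.6],0,-0.15],[[0,-0.9,0],0,-0.15],[[0,-0.9,0],0,-0.15],[[0,0,0],0,-0.15]])

```text
clock: 31.62
position: [416.5, 259.2, 198.3]
orientation: [0.993, -0.119, 0.001, 0.001]
contact_force: [-0.3, -0.1, -0.5]
gripper_width: 49.9
```

```bash
python3 - <<'E'
from mark import *
a=grab('top');b=grab('scene')
A=cv2.resize(a['pixels'][135:255,85:265,::-1],None,fx=4.4,fy=4.4,interpolation=cv2.INTER_CUBIC)
B=cv2.resize(b['pixels'][215:290,350:415,::-1],None,fx=4,fy=4,interpolation=cv2.INTER_CUBIC)
A[-300:,-260:]=B
cv2.imwrite('pics/c10.png',A)
s=status.observe();print(s['clock'],s['position'])
E
```

```text
31.7167 [415.76461301 264.03432243 198.05381788]
```

View pics/c10.png

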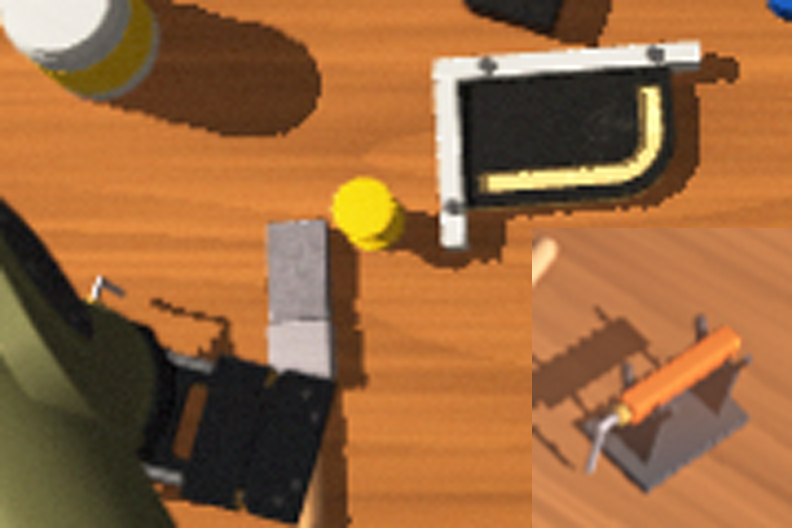

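Request:
servo_tool(steps=[[[0,0,0],0,-0.15],[[0,0,0],0,-0.15],[[0,0,0],0,-0.15]])

```text
clock: 31.97
position: [415.0, 266.0, 197.0]
orientation: [0.993, -0.115, -0.0, -0.0]
contact_force: [-0.6, -0.3, 0.1]
gripper_width: 50.4
```

```bash
python3 -c "from station import workorder; print(workorder.sign_off())"
```

```text
the job is handed in; nothing more can be done
None
```

The job is handed in at about 32 s on the clock. The sole is in the fence corner, the channel has been traced from toe to rear, and the tracer is back in its rest.

- **Sole:** I pushed it square to the far bar, then towards the side bar from the rounded corner. That second push jammed about 6–7 mm short, which the overlay showed. I mended it with a straight push on the toe and then pressed the outer edge again. Both presses stopped firm against the bars, at about 9 N and 18 N. The last top view shows no gap at either bar.
- **Tracing:** The tip ran at about 4 cm/s from seam0 to seam6, about 12 mm above the bench, so about 2 mm over the channel floor. There was no notable side force. Where I checked (seam1, seam3 and seam6), the computed tip was within about 3 mm of the target.
- **Tracer:** I released it within about 0.5 mm of where I gripped it. The last scene view shows it lying in both saddles, with the gripper clear of it.
- **What I could not settle:** The camera overlay and my computed channel position differed by about 1–2 mm. I did not measure the bystanders. The spool, brush and glue can look unmoved in the last view; the rest were only partly in frame or out of it. I viewed 13 pictures against the budget of 10, one more than the allowed overrun of one or two.

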